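# Shut and lock the filter cover of a sloped bench console

### The job

The filter cover of the grey sloped console stands open on its toothed stay. Squeeze the release bar in the cover's grip and, keeping it squeezed, swing the cover down until it is fully shut; then push the winged stud in, turn it clockwise as far as it goes and let it spring back into its locked place. Let go of everything and leave the other things on the bench where they are.

Things in the scene. Friction and masses are not known exactly. Their poses are not given: they have to be found in the camera images.
- console: Grey bench console, 230 deep x 240 wide, fixed. Origin: centre of its underside; x from its low front (100 high) to its high back (190), y left, z up. The top slopes down to the front at 30 degrees. When shut, an aluminium cover 165 x 140 x 5 lies on the slope, hinged at its upper edge. Steel toothed quadrant at the cover's +y edge, within 65 of the hinge.
- hinge (a point): Middle of the cover's hinge line: (56, 0, 191) mm in the console's frame. Its axes are the cover's: x in its plane from free edge to hinge, y along the hinge (the console's y), z square out of the outer face. Opening turns the cover about +y, so the free edge rises; when shut, z leans 30 degrees from vertical towards the console's front.
- grip (a point): Where to take the cover's grip: (-222, 0, 10) mm from the hinge in the cover's axes. A tongue 95 long (x), 18 thick (z), sticking out past the free edge. Across y: a fixed grey bar (outer face at y -20 from here) and a steel release bar 70 long, 16 thick (outer face at y +29 free, +20 squeezed). Pinch it across y: 49 wide free, 40 squeezed.
- cover_leaf (a joint): Cover's opening angle in rad: 0 fully shut, 1.2 fully open; starts 0.88 to 1.08. A stiff hinge (about 0.6 N m): it stays where it is left and has to be brought all the way down. Teeth at about 0.75 and 0.40 stop it unless the release bar is squeezed.
- release_bar (a joint): Travel of the release bar towards the fixed bar, in m: 0 free, 0.009 fully squeezed. Spring 3 N free to 7 N squeezed; beyond 0.007 it clears the teeth.
- wing (a point): Centre of the stud's wing, a dark steel bar 64 long (its x) x 14 thick (y) x 30 high (z, out along the stud's axis, square to the cover). Stud out: at (-85, 0, 40.5) mm from the hinge in the cover's axes. The wing stands on a steel disc of radius 30 whose top is 15 below this point. It all moves and turns with the stud.
- stud_plunger (a joint): How far the stud is pushed in along its axis, in m: 0 out, 0.012 bottomed. Spring 5 N when out to 11 N when bottomed. It can turn only while in beyond 0.009; at the end of the turn it springs back to about 0.003 into a notch and is locked.
- stud_head (a joint): Turn of the stud in rad, clockwise seen from outside: 0 wing pointing to the hinge (unlocked, with 0.13 of play), 1.45 end stop, wing across the cover. It drops into its notch if let out beyond about 1.25.
- crucible: White porcelain crucible, 54 wide, 42 high, near the console's front. Origin under its centre.
- beaker: Glass beaker, 68 wide, 85 high, beside the console. Origin under its centre.
- tripod: Dark steel tripod, 150 wide, 204 high. Origin on the bench under its centre.
- burner: Bench burner, blue foot 84 wide, steel tube, 142 high. Origin under its centre.
- tongs: Crucible tongs lying flat, 240 long along x, 60 wide, 12 high. Origin on the bench under the middle.
- stopwatch: Black stopwatch lying flat, 60 wide, 17 high. Origin under its centre.
- wash_bottle: White plastic bottle, 64 wide, 150 high. Origin under its centre.

How it is judged:
On the way, in this order (a step that is already met when the one before it is completed fails the run):
1. the cover is swung down past its first tooth with the release bar squeezed (value of joint cover_leaf between 0.05 and 0.7 rad and value of joint release_bar above 0.004 m), for 0.05 s.
2. the cover is fully shut (value of joint cover_leaf below 0.03 rad), for 0.2 s.
3. with the cover shut, the stud is pushed in before it is turned (value of joint cover_leaf below 0.03 rad and value of joint stud_plunger above 0.0075 m and value of joint stud_head below 0.35 rad), for 0.05 s.
4. with the cover shut, the stud is pushed in and turned past half-way (value of joint cover_leaf below 0.03 rad and value of joint stud_plunger above 0.0065 m and value of joint stud_head above 0.7 rad), for 0.05 s.
At the end, for the whole second after the job is handed in: The cover is shut (within 0.03 rad), its release bar is out again (within 2 mm), and the stud is turned beyond 1.2 rad and has sprung back into its notch (pushed in between 1.5 and 5.5 mm). No bystander has been moved by more than 30 mm (value of joint cover_leaf below 0.03 rad and value of joint release_bar below 0.002 m and value of joint stud_head above 1.2 rad and value of joint stud_plunger between 0.0015 and 0.0055 m); the robot touches nothing.
It fails at once if a bystander is moved by more than 30 mm or tipped over (distance of any of crucible, beaker, tripod, burner, tongs, stopwatch, wash_bottle from where it was at the start of the episode above 0.03 m or angle between any of crucible, beaker, tripod, burner, wash_bottle's own z axis and vertical above 0.5 rad).
It also fails if it takes over 48 s, if anything falls off the work surface, if the arm or the gripper's body presses on something with over 40 N, if the wrist force passes 120 N, or if a joint passes its speed limit or range.

### The arm

A 6-joint arm with a two-finger parallel gripper is mounted at the origin on the work surface. World frame = base frame: x ahead of the robot, y to its left, z up, the work surface at z = 0. Lengths are in m, angles in rad, forces in N, time in s.
With the tool pointing down it reaches from about 0.35 to 0.775 m from the base axis. Payload 7.3 kg.
Tool frame: the origin (TCP) lies on the centre line of the jaws, within the pads' length; the fingertips stand tip_reach ahead of it and the grasp point (between the pads) lies 6 mm ahead of it (tip_reach is the distance from the TCP to the fingertips, in m); x points along the fingers, y is the direction in which the jaws open and shut, and the axes are right-handed (so a half turn about x gives the same grasp; the last joint's range is limited). The gripper opens to 92 mm and grips with 3 to 60 N. Pads are 19 mm wide; open, the fingers measure 130 mm over their backs; the gripper's body (75 mm by 190 mm) begins 47 mm behind the grasp point.
Start: joints at [1.174, 0.342, 1.524, -0, 1.275, -0.146], TCP at [0.13, 0.509, 0.252] pointing down, gripper open.
Joint ranges: [-2.53, 2.53], [-0.77, 2.02], [0.04, 2.7], [-1, 4.14], [0.28, 2.66], [-3.11, 3.11]. Speed limits (rad/s): [2.57, 2.57, 3.14, 3.14, 3.14, 3.14].

### API

Orientations are given as [roll, pitch, yaw] about the fixed x, y, z axes, in that order (R = Rz(yaw) Ry(pitch) Rx(roll)).
In Python, from cell import observe, read_camera, get_calibration, hand_in, tip_reach gives the robot as it stands. The module is installed in compiled form; this text tells all that it offers.
- The arm moves only by the shell command python3 -m crank 'ROWS' [FORCE]. ROWS is JSON, a list of rows, each an object of numbers: "fingers": the opening, from -1 (shut) to 1 (fully open); "tx", "ty", "tz": the shift along the tool's x, y, z in units of 40 mm (1.0 is 40 mm); "roll": the turn about the tool's x in units of 10 degrees (1.0 is 10 degrees). In form: [{"fingers": .., "tx": .., "ty": .., "tz": .., "roll": ..}, ...]. A call has exactly 8 rows; each row is the pose to reach, as a shift and turn from the pose commanded when the call began, along the tool's axes at that moment; what a row does not reach only later rows make up. A row lasts 1/8 s, in which the tool goes at most 62.5 mm and 10.7 degrees, less where a joint would pass 70% of its speed; a pose out of reach is approached as far as the arm can. A call with a gripper value outside its range is refused whole. The fingers move at their own pace and stop on an object; FORCE is the grip in N (left out, the last holds). Time passes only in rows, so rows that repeat a pose let the fingers close, or fill a call up. It gives the time, the measured TCP pose, the force and the opening at its end, in the units of the state.
- observe(): the state, without advancing time (a new reading comes with each control period).
- read_camera(name): name is "side" or "top"; returns (picture, depth): 480x640x3 uint8, red, green, blue; 480x640 float32, m along the optical axis (not along the pixel's ray), 0 where there is no reading.
- get_calibration(name): a dict with "vertical_fov" (degrees; the focal length in pixels is half the picture's height over the tangent of half this angle, whatever the lens; pixels are square), "cx", "cy" (the principal point, pixels), "dist_coeffs" ([k1, k2, p1, p2, k3] as OpenCV has them; the pictures are not rectified), "pose" (4x4, takes a point from camera to world coordinates). Camera axes: x right, y down, z forward; pixel columns grow to the right and rows downward; lengths in m; the calibration is good to about 2 mm. A picture is of the moment at which its call begins. get_calibration takes no time and is no camera call.
- hand_in(): hands the job in, once; it reports no verdict.
The state is a dict: "time": time; "qpos": joint angles; "qvel": joint speeds; "joint_efforts": joint torques, N m; "tool_pos": TCP position; "tool_rot": TCP orientation; "contact_force": force on the tool from outside, world axes, zero at the start; "torque": the same for the moment, N m; "opening": finger opening in m.
Only numpy, scipy, OpenCV 4.12 (cv2) and the standard library are available. Lean on these libraries where they do the work, as an engineer would, in place of code of your own. Each camera call takes 0.05 s, during which the arm holds its last target. There are 200 camera calls.

## Working session

There is one attempt and no reset: what is moved stays moved. The work goes in short steps, Python scripts to look and compute and a shell command to move; the robot and the scene stay as the last step left them, time stands still between calls to the robot, and variables do not carry over. Pictures are saved under pics/ and viewed, about 8 in all and at most 12, crops included, and the job is handed in when it is done.

```bash
mkdir -p pics; ls; python3 - <<'E'
from cell import *
import cv2,numpy as np
s=observe()
for k,v in s.items(): print(k,v)
print(tip_reach)
for n in("side","top"):
    c=get_calibration(n); print(n,{k:np.round(v,4).tolist() for k,v in c.items()})
    p,d=read_camera(n); np.savez('pics/%s0.npz'%n,p=p,d=d); cv2.imwrite('pics/%s0.png'%n,p[:,:,::-1])
E
```

```text
pics
time 0.0
qpos [ 1.17398818e+00  3.42717236e-01  1.52500633e+00 -7.46655084e-06
  1.27541172e+00 -1.46003588e-01]
qvel [ 0.00053453  0.00048063 -0.00031067 -0.00037019  0.00022938 -0.00034934]
joint_efforts [ 6.18354879e-04 -4.31246138e+01 -2.44215792e+01  7.17390398e-02
  5.62206935e-02 -1.13790604e-04]
tool_pos [0.13013453 0.50823505 0.25105152]
tool_rot [-1.71217161  1.56925368 -1.96297399]
contact_force [-0.01026747  1.09470032  0.58240758]
torque [-0.03193392 -0.05245917 -0.02458145]
opening 0.09183579202625122
0.025
side {'vertical_fov': 48.4254, 'cx': 316.5574, 'cy': 237.304, 'dist_coeffs': [0.0293, 0.0, 0.0, 0.0, 0.0], 'pose': [[0.9271, -0.2459, 0.2828, 0.2169], [-0.3744, -0.6385, 0.6724, -0.8142], [0.0152, -0.7293, -0.6841, 0.9988], [0.0, 0.0, 0.0, 1.0]]}
top {'vertical_fov': 46.6997, 'cx': 324.6626, 'cy': 237.3103, 'dist_coeffs': [-0.0156, 0.0, 0.0, 0.0, 0.0], 'pose': [[0.0209, -0.9975, 0.0678, 0.4964], [-0.9997, -0.0216, -0.0099, 0.0266], [0.0113, -0.0676, -0.9976, 1.4896], [0.0, 0.0, 0.0, 1.0]]}
```

View pics/side0.png

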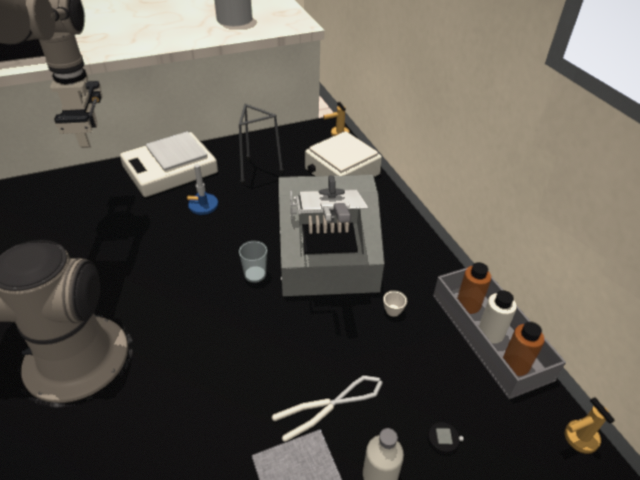

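View pics/top0.png

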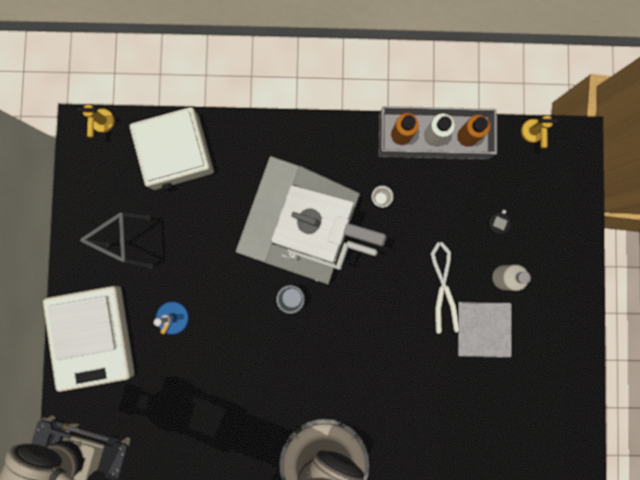

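Side picture: console centred near (330,240), its open cover and grip toward the camera, crucible (395,303) off the front right, beaker (253,262) on its left. Top picture: flat back strip from (275,160) to (245,250), front to the right; fixed bar ends near (385,238), release bar near (375,252).

```bash
cat > h.py <<'E'
import numpy as np,cv2
from cell import *
from scipy.spatial.transform import Rotation as R
def K(n):
    c=get_calibration(n); f=240/np.tan(np.radians(c['vertical_fov'])/2)
    return np.array([[f,0,c['cx']],[0,f,c['cy']],[0,0,1]]),np.array(c['dist_coeffs']),np.array(c['pose'])
def cloud(n,d):
    k,D,P=K(n); v,u=np.mgrid[:480,:640]
    r=cv2.undistortPoints(np.stack([u,v],-1).reshape(-1,1,2).astype(float),k,D).reshape(480,640,2)
    X=np.dstack([r[...,0]*d,r[...,1]*d,d]); W=X@P[:3,:3].T+P[:3,3]; W[d==0]=np.nan; return W
def proj(n,p):
    k,D,P=K(n); q=(np.atleast_2d(p)-P[:3,3])@P[:3,:3]
    return cv2.projectPoints(q,np.zeros(3),np.zeros(3),k,D)[0].reshape(-1,2)
E
python3 - <<'E'
from h import *
z=np.load('pics/top0.npz'); W=cloud('top',z['d']); p=z['p'].astype(int)
m=np.zeros((480,640),bool); m[150:290,230:400]=1
Z=W[...,2]; print('bench z',np.nanmedian(Z[380:430,430:560]))
print(np.histogram(Z[m&(Z>.02)],bins=np.arange(.02,.42,.02)))
b=m&(abs(Z-.19)<.006)
n,l,st,_=cv2.connectedComponentsWithStats(b.astype(np.uint8))
for i in range(1,n):
    if st[i,4]>150:
        q=W[l==i]; r=cv2.minAreaRect(q[:,:2].astype(np.float32)); print(st[i],r,cv2.boxPoints(r).round(4).tolist(),np.median(q[:,2]))
# whole console outline
c=m&(Z>.085)&(Z<.2)
# cover plane: bright
w=m&(p.min(-1)>185)&(Z>.15); q=W[w]; print('white',len(q))
for _ in range(3):
    c0=q.mean(0); u,s,vt=np.linalg.svd(q-c0,full_matrices=False); n_=vt[2]*np.sign(vt[2,2]); e=(q-c0)@n_; q=q[abs(e)<.006]
print(c0,n_,len(q),np.std(e), 'z range',q.min(0),q.max(0))
r=cv2.minAreaRect(W[c][:,:2].astype(np.float32)); print('all',r)
big=np.hstack([cv2.resize(z['p'][140:300,225:405],None,fx=4,fy=4)]); cv2.imwrite('pics/c0.png',cv2.resize(z['p'][145:295,225:400,::-1],None,fx=4,fy=4,interpolation=2))
E
```

```text
bench z -0.00030750494613340784
(array([ 142,   95,   46,  199,  468,  427,  472,  525, 3513,  957,  765,
       1352,  942,  382,  368,   45,    0,    0,    0]), array([0.02, 0.04, 0.06, 0.08, 0.1 , 0.12, 0.14, 0.16, 0.18, 0.2 , 0.22,
       0.24, 0.26, 0.28, 0.3 , 0.32, 0.34, 0.36, 0.38, 0.4 ]))
[ 236  157   70  107 3184] ((0.6466127038002014, 0.14171841740608215), (0.09247136861085892, 0.2398708015680313), 71.82978820800781) [[0.5181999802589417, 0.13519999384880066], [0.7461000084877014, 0.06040000170469284], [0.7749999761581421, 0.14820000529289246], [0.5471000075340271, 0.22300000488758087]] 0.19005593597151083
white 3337
[0.61411732 0.04480657 0.23512229] [0.13954175 0.42252118 0.89554673] 3093 0.0023902801938323055 z range [ 0.51670705 -0.08193254  0.19422637] [0.7024518  0.13646996 0.31101614]
all ((0.601630449295044, 0.08420705795288086), (0.2306550145149231, 0.2911105453968048), 71.85636138916016)
```

View pics/c0.png

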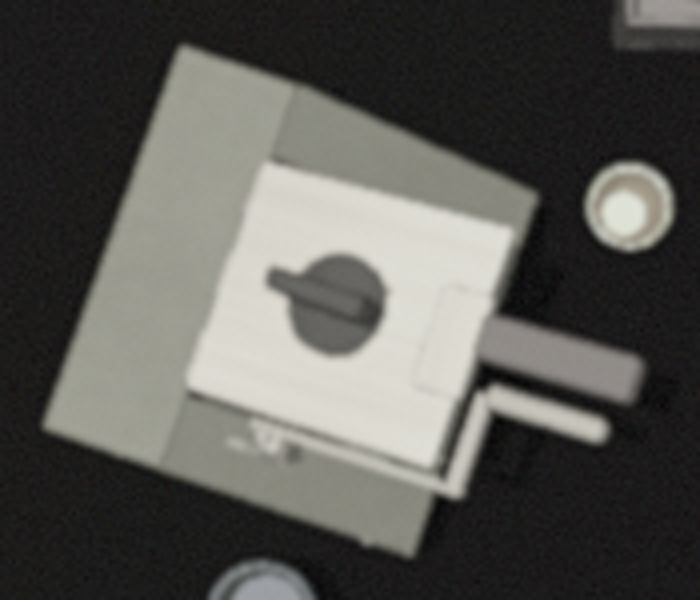

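```bash
cat >> h.py <<'E'
YAW=np.radians(71.8); O=np.array([.6251,.0763,0]); RC=R.from_euler('z',YAW).as_matrix()
def cover(th):   # hinge position, cover axes as columns
    return O+RC@[.056,0,.191], RC@R.from_euler('y',th-np.pi/6).as_matrix()
def cp(th,p): h,A=cover(th); return h+A@(np.array(p)/1000)
def go(target,az=None):
    s=observe(); T=R.from_euler('xyz',s['tool_rot']).as_matrix()
    d=T.T@(np.array(target)-s['tool_pos'])/.04
    y=np.degrees(np.arctan2(T[1,1],T[0,1])); o='tx %.3f ty %.3f tz %.3f'%tuple(d)
    if az is not None: r=-((az-y+90)%180-90); o+=' roll %.2f'%(r/10)
    print(o,'| y az %.1f q %s t %.2f'%(y,np.round(s['qpos'],2),s['time']))
E
python3 - <<'E'
from h import *
TH=.985
for p in [(-222,0,10),(-222,-20,19),(-222,29,19),(-85,0,40.5),(-165,70,0),(-165,-70,0),(0,70,0)]: print(p,cp(TH,p).round(4),proj('top',cp(TH,p)).round(1))
g=cp(TH,(-222,0,10)); print('shut wing',cp(0,(-85,0,40.5)),'shut grip',cp(0,(-222,0,10)))
# measured dark/grey pixels of bars: fixed bar centre check
z=np.load('pics/top0.npz');W=cloud('top',z['d']);h,A=cover(TH)
C=(W-h)@A*1000
for x in(-240,-222,-205):
    m=(abs(C[...,0]-x)<6)&(abs(C[...,1])<60)&(C[...,2]>5)&(C[...,2]<35); print(x,np.sort(C[m][:,1]).round(0)[::4],np.median(C[m][:,2]))
m=(abs(C[...,0]+85)<25)&(abs(C[...,1])<25)&(C[...,2]>45)&(C[...,2]<70); print('wing',C[m].mean(0),C[m][:,2].max())
go(g+[0,0,.15],161.8); go(g+[0,0,.009],161.8)
E
```

```text
(-222, 0, 10) [ 0.5819 -0.0551  0.2988] [[357.2 235.9]]
(-222, -20, 19) [ 0.6021 -0.0576  0.3068] [[358.8 226.2]]
(-222, 29, 19) [ 0.5556 -0.0422  0.3068] [[351.2 247.8]]
(-85, 0, 40.5) [0.6245 0.0743 0.2651] [[298.  216.5]]
(-165, 70, 0) [0.5299 0.011  0.2645] [[325.7 259.9]]
(-165, -70, 0) [ 0.6629 -0.0327  0.2645] [[346.7 200.4]]
(0, 70, 0) [0.5761 0.1514 0.191 ] [[265.7 239.7]]
shut wing [0.61327433 0.04033201 0.18357403] shut grip [ 0.58098031 -0.05789081  0.08866025]
-240 [-21. -18. -16. -14. -13. -11.  -9.  -7.  -5.  -4.  -2.  -1.   1.   2.
   4.  18.  19.  21.  23.  25.  27.] 8.50583705902456
-222 [-20. -17. -16. -14. -13. -11.  -9.  -6.  -5.  -3.  -1.   1.   2.   3.
  17.  19.  21.  23.  25.  27.] 9.494076155656758
-205 [-20. -19. -17. -15. -14. -13. -11.  -9.  -7.  -6.  -4.  -2.   1.   3.
   5.  19.  22.  24.  27.] 8.995626259222991
wing [-90.39464046  -0.564499    48.00186101] 53.24578286685595
tx -4.930 ty -10.848 tz 14.435 roll -8.62 | y az 75.6 q [ 1.17  0.34  1.52 -0.    1.28 -0.15] t 0.10
tx -1.405 ty -10.844 tz 14.435 roll -8.62 | y az 75.6 q [ 1.17  0.34  1.52 -0.    1.28 -0.15] t 0.10
```

```bash
python3 -m crank '[{"fingers":1,"tx":-1.5,"ty":0,"tz":0,"roll":1},{"fingers":1,"tx":-3,"ty":0,"tz":0,"roll":2},{"fingers":1,"tx":-4.5,"ty":-0.5,"tz":0.6,"roll":3},{"fingers":1,"tx":-4.9,"ty":-1.3,"tz":1.8,"roll":4},{"fingers":1,"tx":-4.9,"ty":-2.2,"tz":3,"roll":5},{"fingers":1,"tx":-4.9,"ty":-3.1,"tz":4.2,"roll":6},{"fingers":1,"tx":-4.9,"ty":-4,"tz":5.4,"roll":7},{"fingers":1,"tx":-4.9,"ty":-4.8,"tz":6.4,"roll":8}]'
python3 - <<'E'
from h import *
z=np.load('pics/top0.npz');W=cloud('top',z['d']);h,A=cover(.985)
C=(W-h)@A*1000
for x in range(-265,0,15):
    o=[]
    for y0,y1 in((-60,-35),(-18,2),(18,28),(35,60)):
        m=(abs(C[...,0]-x)<7)&(C[...,1]>y0)&(C[...,1]<y1)&(abs(C[...,2])<70); o.append((int(m.sum()),round(float(np.median(C[m][:,2])),1) if m.any() else None))
    print(x,o)
go(cp(.985,(-222,0,10))+[0,0,.07],161.8)
E
```

```text
time: 1.1
tool_pos: [0.3315, 0.2572, 0.4474]
tool_rot: [-0.889, 1.57, -2.543]
contact_force: [0.1, 0.5, 0.3]
opening: 0.0915
-265 [(0, None), (59, 9.5), (36, 7.3), (0, None)]
-250 [(0, None), (57, 8.5), (29, 8.3), (0, None)]
-235 [(0, None), (54, 9.0), (25, 7.3), (0, None)]
-220 [(0, None), (57, 9.9), (25, 8.0), (0, None)]
-205 [(0, None), (54, 9.8), (20, 8.2), (26, -2.5)]
-190 [(0, None), (46, 9.4), (10, 0.9), (24, -1.4)]
-175 [(56, -2.1), (49, 5.5), (25, 5.6), (58, -2.0)]
-160 [(61, -0.9), (47, 6.0), (21, 5.7), (66, -1.5)]
-145 [(64, -1.0), (44, -1.1), (22, -0.9), (63, -0.7)]
-130 [(60, -1.2), (95, 2.3), (25, -1.4), (64, -0.5)]
-115 [(58, -0.9), (51, 19.6), (42, 2.3), (63, -0.9)]
-100 [(60, -1.0), (44, 35.0), (28, 17.7), (61, -0.7)]
-85 [(58, 0.6), (43, 42.5), (17, 17.3), (63, -0.9)]
-70 [(54, -0.3), (18, 45.9), (17, -0.1), (54, 0.1)]
-55 [(57, -0.0), (11, 0.7), (24, -0.1), (55, 0.9)]
-40 [(58, 0.2), (31, 0.1), (26, 0.2), (53, -0.1)]
-25 [(55, 0.8), (44, -0.5), (20, 0.8), (57, -0.4)]
-10 [(44, -2.0), (39, -1.9), (21, -2.8), (48, -1.6)]
tx 1.966 ty 6.884 tz 7.264 roll 1.35 | y az -4.7 q [ 0.48  0.06  1.36 -0.    1.73  0.56] t 1.10
```

```bash
python3 - <<'E'
from h import *
for cam in('side','top'):
  z=np.load('pics/%s0.npz'%cam);W=cloud(cam,z['d']);h,A=cover(.977)
  C=(W-h)@A*1000
  print(cam,'strip z',np.nanmedian(W[...,2][(abs(((W-O)@RC)[...,0]-.09)<.015)&(abs(((W-O)@RC)[...,1])<.1)&(W[...,2]>.15)]))
  for x in(-250,-235,-220,-205,-150,-115,-100,-85,-70,-40,-20):
    o=[]
    for y0,y1 in((-60,-35),(-15,-8),(-4,4),(8,12),(13,18),(18,28),(35,60)):
        m=(abs(C[...,0]-x)<7)&(C[...,1]>y0)&(C[...,1]<y1)&(abs(C[...,2])<70); o.append((int(m.sum()),*(np.percentile(C[m][:,2],[50,90]).round(1) if m.any() else ())))
    print(x,o)
E
```

```text
side strip z 0.18976538383716812
-250 [(0,), (6, np.float64(10.6), np.float64(10.9)), (8, np.float64(10.7), np.float64(11.4)), (0,), (0,), (7, np.float64(9.1), np.float64(10.0)), (0,)]
-235 [(0,), (3, np.float64(10.7), np.float64(11.2)), (7, np.float64(10.5), np.float64(10.8)), (0,), (0,), (7, np.float64(8.7), np.float64(9.2)), (0,)]
-220 [(0,), (7, np.float64(10.3), np.float64(10.8)), (7, np.float64(10.6), np.float64(11.0)), (0,), (0,), (8, np.float64(9.4), np.float64(9.6)), (0,)]
-205 [(0,), (6, np.float64(10.6), np.float64(11.0)), (7, np.float64(10.7), np.float64(10.9)), (0,), (0,), (5, np.float64(8.4), np.float64(9.4)), (37, np.float64(-2.3), np.float64(-0.1))]
-150 [(16, np.float64(-1.1), np.float64(-0.1)), (0,), (8, np.float64(-22.7), np.float64(-19.9)), (0,), (0,), (1, np.float64(5.5), np.float64(5.5)), (20, np.float64(-1.0), np.float64(-0.7))]
-115 [(18, np.float64(-0.9), np.float64(-0.5)), (13, np.float64(2.7), np.float64(18.2)), (25, np.float64(2.9), np.float64(47.5)), (6, np.float64(1.9), np.float64(31.6)), (9, np.float64(1.5), np.float64(17.9)), (19, np.float64(14.5), np.
[... 3328 characters left out ...]
1.1)), (2, np.float64(7.1), np.float64(14.6)), (17, np.float64(0.5), np.float64(3.4)), (54, np.float64(0.7), np.float64(4.6))]
-40 [(59, np.float64(0.5), np.float64(4.0)), (13, np.float64(0.3), np.float64(1.3)), (13, np.float64(-0.5), np.float64(0.8)), (10, np.float64(1.0), np.float64(3.5)), (10, np.float64(-0.6), np.float64(1.9)), (26, np.float64(0.5), np.float64(4.0)), (53, np.float64(0.2), np.float64(2.8))]
-20 [(55, np.float64(0.7), np.float64(3.2)), (16, np.float64(-0.6), np.float64(1.5)), (18, np.float64(-0.5), np.float64(2.8)), (6, np.float64(1.4), np.float64(3.0)), (10, np.float64(-0.3), np.float64(2.6)), (17, np.float64(0.3), np.float64(2.8)), (57, np.float64(0.1), np.float64(2.4))]
```

```bash
python3 -m crank '[{"fingers":1,"tx":0,"ty":0.9,"tz":1,"roll":0.5},{"fingers":1,"tx":0,"ty":1.8,"tz":2,"roll":1},{"fingers":1,"tx":0,"ty":2.7,"tz":3,"roll":1.35},{"fingers":1,"tx":0,"ty":3.6,"tz":4,"roll":1.35},{"fingers":1,"tx":0,"ty":4.6,"tz":5,"roll":1.35},{"fingers":1,"tx":0,"ty":5.6,"tz":6,"roll":1.35},{"fingers":1,"tx":0,"ty":6.5,"tz":6.9,"roll":1.35},{"fingers":1,"tx":0,"ty":6.88,"tz":7.26,"roll":1.35}]'
```

```text
time: 2.1
tool_pos: [0.5842, -0.054, 0.4458]
tool_rot: [-1.386, 1.568, 3.012]
contact_force: [0.4, 0.7, -0.1]
opening: 0.0915
```

```bash
python3 - <<'E'
from h import *
h,A=cover(.977)
for cam in('top','side'):
  z=np.load('pics/%s0.npz'%cam);W=cloud(cam,z['d']);p=z['p'].astype(int); C=(W-h)@A*1000; Q=(W-O)@RC*1000
  def ext(m,k=0):
    m=cv2.morphologyEx(m.astype(np.uint8),cv2.MORPH_OPEN,np.ones((2,2)))>0
    v=C[m]; return len(v),np.percentile(v[:,0],[1,99]).round(1),np.percentile(v[:,1],[1,99]).round(1)
  X,Y,Zc=C[...,0],C[...,1],C[...,2]
  print(cam,'white',ext((p.min(-1)>150)&(abs(Zc)<5)&(abs(Y)<90)&(X<20)&(X>-200)))
  print(' disc',ext((abs(Zc-18)<4)&(abs(Y)<40)&(X>-140)&(X<-40)&(p.max(-1)<130)),' wing',ext((Zc>42)&(Zc<55)&(abs(Y)<40)&(X>-140)&(X<-20)))
  print(' tongue',ext((Zc>4)&(Zc<16)&(Y>-25)&(Y<5)&(X<-150)),' rel',ext((Zc>4)&(Zc<16)&(Y>15)&(Y<35)&(X<-150)))
  # console profile on the side slopes y 85..115 and -115..-85
  for s in(-1,1):
    print(' prof',[(x,int(np.nanmedian(Q[...,2][m]))) for x in range(-130,125,10) if (m:=(abs(Q[...,0]-x)<4)&(Q[...,1]*s>95)&(Q[...,1]*s<115)&(Q[...,2]>30)).sum()>3])
E
```

```text
top white (3212, array([nan, nan]), array([nan, nan]))
 disc (243, array([nan, nan]), array([nan, nan]))  wing (161, array([nan, nan]), array([nan, nan]))
 tongue (612, array([nan, nan]), array([nan, nan]))  rel (234, array([nan, nan]), array([nan, nan]))
 prof [(-110, 102), (-100, 109), (-90, 114), (-80, 120), (-70, 125), (-60, 132), (-50, 137), (-40, 143), (-30, 148), (-20, 153), (-10, 161), (0, 166), (10, 172), (20, 177), (30, 184), (40, 188), (50, 190), (60, 190), (70, 191), (80, 190), (90, 189), (100, 189), (110, 190)]
 prof [(-110, 103), (-100, 108), (-90, 115), (-80, 119), (-70, 125), (-60, 131), (-50, 139), (-40, 144), (-30, 149), (-20, 155), (-10, 160), (0, 166), (10, 172), (20, 178), (30, 184), (40, 189), (50, 190), (60, 190), (70, 191), (80, 190), (90, 188), (100, 189), (110, 189)]
side white (760, array([nan, nan]), array([nan, nan]))
 disc (120, array([nan, nan]), array([nan, nan]))  wing (46, array([-134.9,   41.1]), array([-20.2,   8.2]))
 tongue (180, array([-282.7,   12.7]), array([-55.7,   3.6]))  rel (94, array([nan, nan]), array([nan, nan]))
 prof [(-120, 67), (-110, 98), (-100, 108), (-90, 114), (-80, 119), (-70, 126), (-60, 130), (-50, 136), (-40, 143), (-30, 149), (-20, 154), (-10, 160), (0, 166), (10, 171), (20, 178), (30, 184), (40, 188), (50, 189), (60, 190), (70, 189), (80, 189), (90, 189), (100, 189), (110, 189)]
 prof [(-120, 67), (-110, 101), (-100, 108), (-90, 114), (-80, 120), (-70, 125), (-60, 132), (-50, 137), (-40, 144), (-30, 149), (-20, 157), (-10, 161), (0, 167), (10, 173), (20, 178), (30, 183), (40, 189), (50, 189), (60, 189), (70, 189), (80, 189), (90, 190), (100, 190), (110, 188)]
```

```bash
python3 - <<'E'
from h import *
h,A=cover(.977)
for cam in('top','side'):
  z=np.load('pics/%s0.npz'%cam);W=cloud(cam,z['d']);p=z['p'].astype(int); C=(W-h)@A*1000
  X,Y,Zc=C[...,0],C[...,1],C[...,2]
  def ext(m):
    v=C[m]; return len(v),np.percentile(v[:,0],[0,3,97,100]).round(1),np.percentile(v[:,1],[0,3,97,100]).round(1)
  print(cam,'white',ext((p.min(-1)>150)&(abs(Zc)<5)&(abs(Y)<90)&(X<20)&(X>-230)&((Y<-30)|(Y>40))))
  print(' disc',ext((abs(Zc-18)<4)&(abs(Y)<40)&(X>-140)&(X<-40)&(p.max(-1)<130)),' wing',ext((Zc>42)&(Zc<55)&(abs(Y)<40)&(X>-140)&(X<-20)))
  print(' tongue',ext((Zc>4)&(Zc<16)&(Y>-25)&(Y<5)&(X<-150)),' rel',ext((Zc>4)&(Zc<16)&(Y>15)&(Y<35)&(X<-150)))
E
```

```text
top white (2133, array([-201.7, -189.7,  -16.6,   -6.8]), array([-71. , -67.7,  77.2,  89.7]))
 disc (271, array([-130.1, -126.5,  -78.9,  -73.9]), array([-27.8, -25.2,  23.6,  26.5]))  wing (163, array([-133.1, -130.2,  -72.2,  -68.4]), array([-7.8, -6.5,  6.7,  7.7]))
 tongue (624, array([-280.3, -277.7, -158.4, -152.5]), array([-24.9, -21.5,   4. ,   5. ]))  rel (244, array([-271.6, -269.2, -158. , -155.7]), array([15.2, 16.5, 28.7, 31.6]))
side white (603, array([-202.2, -196.9,   -6.7,    4.7]), array([-69.7, -65.3,  79.1,  86.2]))
 disc (125, array([-131.9, -131.2,  -82.2,  -69.4]), array([-26. , -23.6,  28.2,  30.4]))  wing (48, array([-135.3, -134.3,  -77.8,  -74.6]), array([-5.1, -3.8,  9. ,  9.6]))
 tongue (183, array([-283.2, -281.4, -162.8, -158.6]), array([-24.8, -21.7,   3.9,   5. ]))  rel (97, array([-274.4, -272.7, -159.9, -155.3]), array([15.6, 17.5, 30.5, 31.4]))
```

```bash
sed -i 's/O=np.array(\[.6251,.0763,0\])/O=np.array([.6196,.0597,0])/' h.py; python3 - <<'E'
from h import *
g=cp(.977,(-222,0,10)); print(g.round(4),proj('top',g),cp(.977,(-269,0,19)).round(4),'shut grip',cp(0,(-222,0,10)).round(4),'wing',cp(0,(-85,0,40.5)).round(4))
go(g+[0,0,.009],161.8)
p,d=read_camera('top'); np.savez('pics/top1.npz',p=p,d=d)
P=p[140:300,270:450,::-1].copy(); P=cv2.resize(P,None,fx=3.5,fy=3.5,interpolation=2)
q=(proj('top',g)[0]-[270,140])*3.5; cv2.circle(P,tuple(int(x) for x in q),4,(0,0,255),-1); cv2.imwrite('pics/t1.png',P)
E
```

```text
[ 0.5761 -0.0725  0.2972] [[365.21530794 238.79605887]] [ 0.5642 -0.1089  0.3259] shut grip [ 0.5755 -0.0745  0.0887] wing [0.6078 0.0237 0.1836]
tx 3.491 ty -0.038 tz 0.501 roll 0.02 | y az -18.0 q [-0.22  0.41  0.9  -0.    1.83  0.09] t 2.10
```

View pics/t1.png

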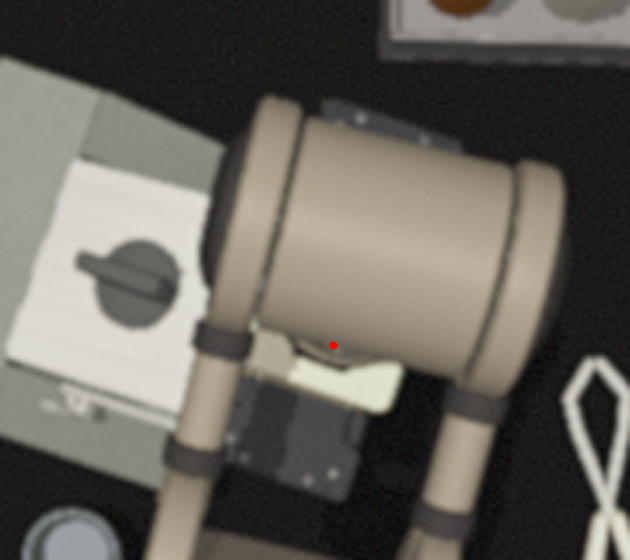

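The arm hides the grip (red dot, at (333,345)); the gripper body lies square across it as intended. Descending.

```bash
python3 -m crank '[{"fingers":1,"tx":0.7,"ty":-0.04,"tz":0.5,"roll":0},{"fingers":1,"tx":1.4,"ty":-0.04,"tz":0.5,"roll":0},{"fingers":1,"tx":2.1,"ty":-0.04,"tz":0.5,"roll":0},{"fingers":1,"tx":2.6,"ty":-0.04,"tz":0.5,"roll":0},{"fingers":1,"tx":3.0,"ty":-0.04,"tz":0.5,"roll":0},{"fingers":1,"tx":3.3,"ty":-0.04,"tz":0.5,"roll":0},{"fingers":1,"tx":3.45,"ty":-0.04,"tz":0.5,"roll":0},{"fingers":1,"tx":3.45,"ty":-0.04,"tz":0.5,"roll":0}]'
python3 - <<'E'
from h import *
go(cp(.977,(-222,0,10))+[0,0,.009],161.8)
p,d=read_camera('side'); cv2.imwrite('pics/s1.png',cv2.resize(p[150:310,240:440,::-1],None,fx=3.5,fy=3.5,interpolation=2))
E
```

```text
time: 3.15
tool_pos: [0.5751, -0.0699, 0.3096]
tool_rot: [-1.833, 1.571, 2.568]
contact_force: [-0.5, -0.1, 0.2]
opening: 0.0918
tx 0.085 ty 0.044 tz 0.056 roll 0.03 | y az -17.9 q [-0.25  0.41  1.26  0.    1.47  0.06] t 3.15
```

View pics/s1.png

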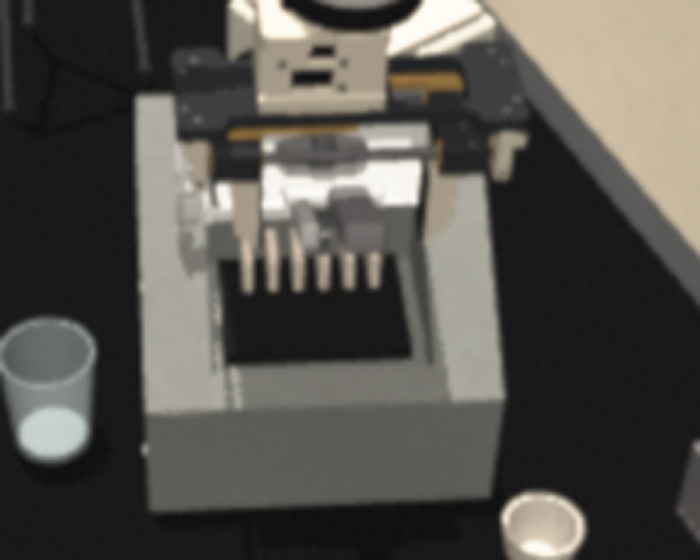

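Fingers at (245,215) and (440,200) straddle the two bars ((310,225), (355,215)) evenly. Closing.

```bash
python3 -m crank '[{"fingers":1,"tx":0.05,"ty":0.03,"tz":0.05,"roll":0},{"fingers":-0.3,"tx":0.05,"ty":0.03,"tz":0.05,"roll":0},{"fingers":-0.3,"tx":0.05,"ty":0.03,"tz":0.05,"roll":0},{"fingers":-0.3,"tx":0.05,"ty":0.03,"tz":0.05,"roll":0},{"fingers":-0.3,"tx":0.05,"ty":0.03,"tz":0.05,"roll":0},{"fingers":-0.3,"tx":0.05,"ty":0.03,"tz":0.05,"roll":0},{"fingers":-0.3,"tx":0.05,"ty":0.03,"tz":0.05,"roll":0},{"fingers":-0.3,"tx":0.05,"ty":0.03,"tz":0.05,"roll":0}]' 30
python3 - <<'E'
from h import *
go(cp(.977,(-222,0,10))+[0,0,.009],161.8)
for i in range(0,11):
    th=.977*(1-i/10); print(round(th,2),(((cp(th,(-222,0,10))-cp(.977,(-222,0,10)))@RC)/.04).round(3))
E
```

```text
time: 4.2
tool_pos: [0.577, -0.0727, 0.3077]
tool_rot: [1.609, 1.568, -0.274]
contact_force: [5.1, -2.0, -1.6]
opening: 0.0386
tx 0.037 ty -0.022 tz 0.002 roll 0.04 | y az -17.8 q [-0.26  0.41  1.26 -0.    1.46  0.05] t 4.20
0.98 [0. 0. 0.]
0.88 [-0.236  0.    -0.489]
0.78 [-0.423 -0.    -0.998]
0.68 [-0.559 -0.    -1.523]
0.59 [-0.644 -0.    -2.059]
0.49 [-0.676  0.    -2.601]
0.39 [-0.655  0.    -3.143]
0.29 [-0.581  0.    -3.68 ]
0.2 [-0.455  0.    -4.208]
0.1 [-0.278  0.    -4.721]
0.0 [-0.052  0.    -5.214]
```

```bash
python3 -m crank '[{"fingers":-0.3,"tx":0.24,"ty":0,"tz":0.12,"roll":0},{"fingers":-0.3,"tx":0.49,"ty":0,"tz":0.24,"roll":0},{"fingers":-0.3,"tx":0.75,"ty":0,"tz":0.33,"roll":0},{"fingers":-0.3,"tx":1.0,"ty":0,"tz":0.42,"roll":0},{"fingers":-0.3,"tx":1.25,"ty":0,"tz":0.49,"roll":0},{"fingers":-0.3,"tx":1.52,"ty":0,"tz":0.56,"roll":0},{"fingers":-0.3,"tx":1.8,"ty":0,"tz":0.61,"roll":0},{"fingers":-0.3,"tx":2.06,"ty":0,"tz":0.64,"roll":0}]'
```

```text
time: 5.2
tool_pos: [0.5689, -0.0977, 0.2251]
tool_rot: [1.551, 1.567, -0.332]
contact_force: [5.6, -2.3, 1.8]
opening: 0.0387
```

```bash
python3 -m crank '[{"fingers":-0.3,"tx":0.27,"ty":0,"tz":0.02,"roll":0},{"fingers":-0.3,"tx":0.54,"ty":0,"tz":0.03,"roll":0},{"fingers":-0.3,"tx":0.81,"ty":0,"tz":0.03,"roll":0},{"fingers":-0.3,"tx":1.08,"ty":0,"tz":0.01,"roll":0},{"fingers":-0.3,"tx":1.35,"ty":0,"tz":-0.02,"roll":0},{"fingers":-0.3,"tx":1.62,"ty":0,"tz":-0.06,"roll":0},{"fingers":-0.3,"tx":1.88,"ty":0,"tz":-0.12,"roll":0},{"fingers":-0.3,"tx":2.15,"ty":0,"tz":-0.19,"roll":0}]'
```

```text
time: 6.2
tool_pos: [0.5713, -0.0906, 0.1392]
tool_rot: [1.452, 1.567, -0.432]
contact_force: [4.7, -3.4, 2.0]
opening: 0.0383
```

```bash
python3 -m crank '[{"fingers":-0.3,"tx":0.25,"ty":0,"tz":-0.08,"roll":0},{"fingers":-0.3,"tx":0.5,"ty":0,"tz":-0.17,"roll":0},{"fingers":-0.3,"tx":0.7,"ty":0,"tz":-0.26,"roll":0},{"fingers":-0.3,"tx":0.85,"ty":0,"tz":-0.33,"roll":0},{"fingers":-0.3,"tx":0.95,"ty":0,"tz":-0.38,"roll":0},{"fingers":-0.3,"tx":1.0,"ty":0,"tz":-0.4,"roll":0},{"fingers":-0.3,"tx":1.0,"ty":0,"tz":-0.4,"roll":0},{"fingers":-0.3,"tx":1.0,"ty":0,"tz":-0.4,"roll":0}]'
python3 - <<'E'
from h import *
go(cp(0,(-222,0,10))+[0,0,.009],161.8)
p,d=read_camera('side'); np.savez('pics/side2.npz',p=p,d=d); W=cloud('side',d); h,A=cover(0); C=(W-h)@A*1000
for y0,y1 in((-62,-35),(40,62)):
  print([(x,round(float(np.median(C[m][:,2])),1)) for x in range(-170,0,15) if (m:=(abs(C[...,0]-x)<7)&(C[...,1]>y0)&(C[...,1]<y1)&(abs(C[...,2])<40)).sum()>3])
E
```

```text
time: 7.2
tool_pos: [0.5762, -0.0754, 0.0993]
tool_rot: [1.477, 1.567, -0.406]
contact_force: [5.3, -4.2, 0.8]
opening: 0.0385
tx 0.042 ty -0.024 tz -0.016 roll 0.03 | y az -17.9 q [-0.26  0.6   1.56 -0.    0.98  0.05] t 7.20
[(-155, 8.2), (-125, 5.5), (-110, 6.5), (-95, 5.5)]
[(-125, 5.7), (-110, 6.1), (-95, 5.9), (-80, 6.8), (-65, 6.1), (-50, 5.7), (-35, 6.2), (-20, 6.0), (-5, 5.8)]
```

```bash
python3 -m crank '[{"fingers":-0.3,"tx":0.04,"ty":0,"tz":-0.02,"roll":0},{"fingers":-0.3,"tx":0.08,"ty":0,"tz":-0.04,"roll":0},{"fingers":-0.3,"tx":0.12,"ty":0,"tz":-0.05,"roll":0},{"fingers":-0.3,"tx":0.16,"ty":0,"tz":-0.07,"roll":0},{"fingers":-0.3,"tx":0.2,"ty":0,"tz":-0.08,"roll":0},{"fingers":-0.3,"tx":0.2,"ty":0,"tz":-0.08,"roll":0},{"fingers":-0.3,"tx":0.2,"ty":0,"tz":-0.08,"roll":0},{"fingers":-0.3,"tx":0.2,"ty":0,"tz":-0.08,"roll":0}]'
```

```text
time: 8.25
tool_pos: [0.577, -0.0743, 0.0967]
tool_rot: [1.098, 1.563, -0.784]
contact_force: [-11.1, -9.5, 39.2]
opening: 0.0385
```

```bash
python3 -m crank '[{"fingers":-0.3,"tx":-0.1,"ty":0,"tz":0.04,"roll":0},{"fingers":1,"tx":-0.12,"ty":0,"tz":0.05,"roll":0},{"fingers":1,"tx":-0.12,"ty":0,"tz":0.05,"roll":0},{"fingers":1,"tx":-0.12,"ty":0,"tz":0.05,"roll":0},{"fingers":1,"tx":-1.2,"ty":0,"tz":0.05,"roll":0},{"fingers":1,"tx":-2.5,"ty":0,"tz":0.05,"roll":0},{"fingers":1,"tx":-3.8,"ty":0,"tz":0.05,"roll":0},{"fingers":1,"tx":-4.6,"ty":0,"tz":0.05,"roll":0}]'
python3 - <<'E'
from h import *
h,A=cover(0)
for cam in('side','top'):
  p,d=read_camera(cam); np.savez('pics/%s3.npz'%cam,p=p,d=d); W=cloud(cam,d); C=(W-h)@A*1000
  X,Y,Z=C[...,0],C[...,1],C[...,2]
  for y0,y1 in((-62,-35),(40,62)):
    print(cam,[(x,round(float(np.median(C[m][:,2])),1)) for x in range(-170,0,15) if (m:=(abs(X-x)<7)&(Y>y0)&(Y<y1)&(abs(Z)<30)).sum()>3])
  for lo,hi in((20,31),(44,62)):
    v=C[(Z>lo)&(Z<hi)&(abs(Y)<40)&(X>-140)&(X<-30)]; print(lo,len(v),[np.percentile(v[:,k],[0,3,50,97,100]).round(1) for k in range(3)] if len(v) else 0)
  cv2.imwrite('pics/%s3.png'%cam,cv2.resize((p[150:310,240:440] if cam=='side' else p[150:310,220:420])[:,:,::-1],None,fx=2.4,fy=2.4,interpolation=2))
a,b=cv2.imread('pics/side3.png'),cv2.imread('pics/top3.png'); cv2.imwrite('pics/both3.png',np.vstack([a,b])[:, :])
E
python3 -c "
import cv2,numpy as np
a,b=cv2.imread('pics/side3.png'),cv2.imread('pics/top3.png');c=np.hstack([a,b]);cv2.imwrite('pics/both3.png',cv2.resize(c,(800,int(c.shape[0]*800/c.shape[1]))))"
```

```text
time: 9.25
tool_pos: [0.5764, -0.0729, 0.2777]
tool_rot: [1.704, 1.567, -0.178]
contact_force: [-0.2, 0.6, -0.3]
opening: 0.0916
side [(-170, -1.6), (-155, 5.6), (-140, 6.4), (-125, 5.8), (-110, 5.8), (-95, 5.4), (-80, 5.4), (-65, 6.3), (-50, 5.6), (-35, 5.7), (-20, 5.1)]
side [(-170, -0.6), (-155, 5.4), (-140, 5.9), (-125, 6.4), (-110, 6.6), (-95, 5.8), (-80, 6.8), (-65, 6.8)]
20 339 [array([-113.1, -109.5,  -85.1,  -60.8,  -55. ]), array([-27.2, -24.6,   9.1,  27.9,  30. ]), array([20.1, 20.8, 24.4, 28.7, 30.7])]
44 138 [array([-116.8, -115.3,  -91.3,  -64.9,  -61. ]), array([-4.3, -3.6,  2.9,  9.4,  9.7]), array([45.4, 48.2, 53.5, 58.2, 59.9])]
top [(-140, 5.9), (-125, 6.0), (-110, 5.8), (-95, 5.9), (-80, 6.8), (-65, 5.2), (-50, 6.8), (-35, 5.6), (-20, 6.0), (-5, 5.6)]
top [(-155, 5.5), (-140, 6.2), (-125, 6.1), (-110, 6.0), (-95, 5.5), (-80, 5.0), (-65, 6.6), (-50, 6.4), (-35, 6.9), (-20, 6.1), (-5, 5.8)]
20 283 [array([-111.6, -106.9,  -80.6,  -55.5,  -51.6]), array([-29.7, -26.5,   7.6,  26.4,  28.9]), array([20.1, 20.7, 24.3, 29.3, 30.5])]
44 152 [array([-114. , -110.7,  -78.9,  -50.5,  -49.7]), array([-8.2, -7.2, -0.1,  6.7,  7.4]), array([44.7, 46.8, 53.5, 58.1, 58.8])]
```

View pics/both3.png

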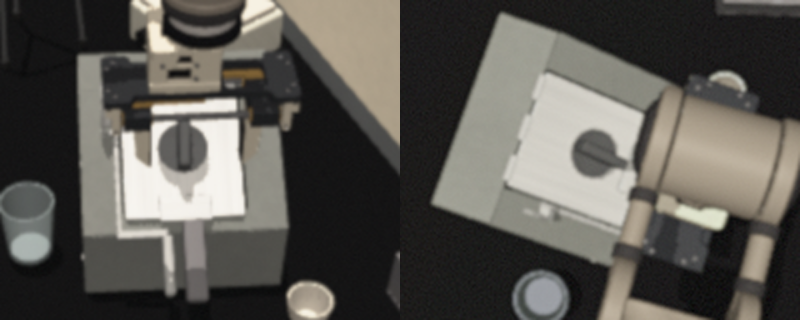

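Cover lies flat and shut (both views), release bar sprung out, wing standing and pointing to the hinge (side (184,145)).

```bash
python3 - <<'E'
from h import *
w=cp(0,(-85,.7,39.5)); print(w.round(4))
t=w+RC@[-.003,0,.026]; print(t.round(4)); go(t+[0,0,.06],161.8); go(t,161.8)
E
```

```text
[0.6073 0.0244 0.1827]
[0.6063 0.0216 0.2087]
tx 0.261 ty -0.038 tz -2.477 roll 0.04 | y az -17.8 q [-0.26  0.43  1.32  0.    1.39  0.05] t 9.35
tx 1.761 ty -0.050 tz -2.476 roll 0.04 | y az -17.8 q [-0.26  0.43  1.32  0.    1.39  0.05] t 9.35
```

```bash
python3 -m crank '[{"fingers":1,"tx":0,"ty":-0.04,"tz":-0.8,"roll":0},{"fingers":1,"tx":0,"ty":-0.05,"tz":-1.6,"roll":0},{"fingers":1,"tx":0.1,"ty":-0.05,"tz":-2.2,"roll":0},{"fingers":1,"tx":0.5,"ty":-0.05,"tz":-2.48,"roll":0},{"fingers":1,"tx":1.1,"ty":-0.05,"tz":-2.48,"roll":0},{"fingers":0.6,"tx":1.6,"ty":-0.05,"tz":-2.48,"roll":0},{"fingers":0.3,"tx":1.76,"ty":-0.05,"tz":-2.48,"roll":0},{"fingers":0.1,"tx":1.76,"ty":-0.05,"tz":-2.48,"roll":0}]'
python3 - <<'E'
from h import *
go(cp(0,(-85,.7,39.5))+RC@[-.003,0,.026],161.8)
p,d=read_camera('side'); cv2.imwrite('pics/s4.png',cv2.resize(p[150:270,260:410,::-1],None,fx=4.5,fy=4.5,interpolation=2))
E
```

```text
time: 10.35
tool_pos: [0.6038, 0.0217, 0.204]
tool_rot: [-1.376, 1.569, 3.025]
contact_force: [0.1, -0.1, 0.8]
opening: 0.0666
tx -0.117 ty 0.061 tz -0.016 roll 0.03 | y az -17.9 q [-0.09  0.53  1.37  0.    1.25  0.22] t 10.35
```

View pics/s4.png

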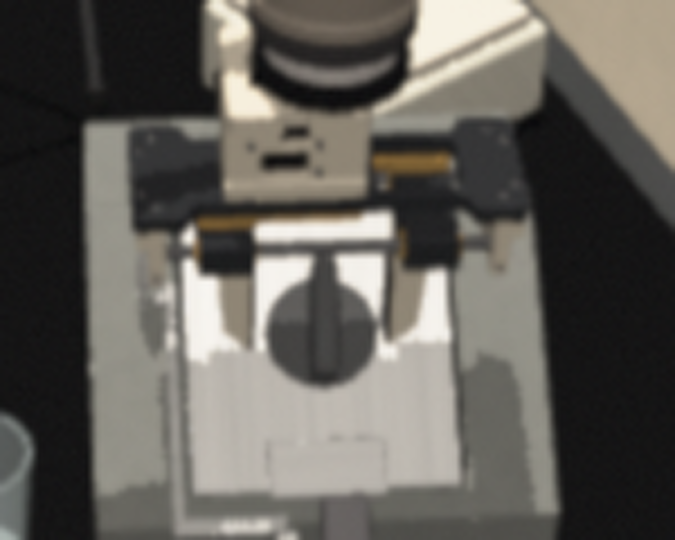

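Fingers (250,340)/(388,340) are centred on the wing (322,320). Closing on it.

```bash
python3 -m crank '[{"fingers":0,"tx":-0.1,"ty":0.05,"tz":0,"roll":0},{"fingers":-0.9,"tx":-0.1,"ty":0.05,"tz":0,"roll":0},{"fingers":-0.9,"tx":-0.1,"ty":0.05,"tz":0,"roll":0},{"fingers":-0.9,"tx":-0.1,"ty":0.05,"tz":0,"roll":0},{"fingers":-0.9,"tx":-0.1,"ty":0.05,"tz":0,"roll":0},{"fingers":-0.9,"tx":-0.1,"ty":0.05,"tz":0,"roll":0},{"fingers":-0.9,"tx":-0.1,"ty":0.05,"tz":0,"roll":0},{"fingers":-0.9,"tx":-0.1,"ty":0.05,"tz":0,"roll":0}]' 30
```

```text
time: 11.4
tool_pos: [0.6066, 0.0213, 0.2091]
tool_rot: [1.863, 1.569, -0.02]
contact_force: [4.0, 0.2, -1.2]
opening: 0.0134
```

```bash
python3 -m crank '[{"fingers":-0.9,"tx":0.06,"ty":0,"tz":-0.03,"roll":0},{"fingers":-0.9,"tx":0.12,"ty":0,"tz":-0.07,"roll":0},{"fingers":-0.9,"tx":0.18,"ty":0,"tz":-0.1,"roll":0},{"fingers":-0.9,"tx":0.24,"ty":0,"tz":-0.14,"roll":0},{"fingers":-0.9,"tx":0.28,"ty":0,"tz":-0.16,"roll":0},{"fingers":-0.9,"tx":0.28,"ty":0,"tz":-0.16,"roll":0},{"fingers":-0.9,"tx":0.28,"ty":0,"tz":-0.16,"roll":0},{"fingers":-0.9,"tx":0.28,"ty":0,"tz":-0.16,"roll":0}]'
```

```text
time: 12.4
tool_pos: [0.6084, 0.0266, 0.1995]
tool_rot: [1.351, 1.568, -0.532]
contact_force: [1.1, -4.4, 9.8]
opening: 0.0138
```

```bash
python3 -m crank '[{"fingers":-0.9,"tx":0.03,"ty":0,"tz":-0.02,"roll":0},{"fingers":-0.9,"tx":0.03,"ty":0,"tz":-0.02,"roll":0.5},{"fingers":-0.9,"tx":0.03,"ty":0,"tz":-0.02,"roll":1.1},{"fingers":-0.9,"tx":0.03,"ty":0,"tz":-0.02,"roll":1.7},{"fingers":-0.9,"tx":0.03,"ty":0,"tz":-0.02,"roll":2.3},{"fingers":-0.9,"tx":0.03,"ty":0,"tz":-0.02,"roll":2.9},{"fingers":-0.9,"tx":0.03,"ty":0,"tz":-0.02,"roll":3.5},{"fingers":-0.9,"tx":0.03,"ty":0,"tz":-0.02,"roll":4}]'
python3 -c "
from h import *
s=observe(); go(s['tool_pos'],161.8); print(s['torque'],s['contact_force'])"
```

```text
time: 13.4
tool_pos: [0.608, 0.0278, 0.1982]
tool_rot: [1.741, 1.57, -0.843]
contact_force: [1.0, -2.9, 10.3]
opening: 0.0167
tx 0.000 ty 0.000 tz 0.000 roll -3.98 | y az -58.0 q [-0.08  0.54  1.36 -0.    1.24  0.93] t 13.40
[-0.18881834  0.49654518  0.29578071] [ 1.01883653 -2.9189027  10.25129684]
```

```bash
python3 -m crank '[{"fingers":-0.9,"tx":0.02,"ty":0,"tz":0,"roll":0.6},{"fingers":-0.9,"tx":0.02,"ty":0,"tz":0,"roll":1.2},{"fingers":-0.9,"tx":0.02,"ty":0,"tz":0,"roll":1.8},{"fingers":-0.9,"tx":0.02,"ty":0,"tz":0,"roll":2.4},{"fingers":-0.9,"tx":0.02,"ty":0,"tz":0,"roll":3},{"fingers":-0.9,"tx":0.02,"ty":0,"tz":0,"roll":3.6},{"fingers":-0.9,"tx":0.02,"ty":0,"tz":0,"roll":4.2},{"fingers":-0.9,"tx":0.02,"ty":0,"tz":0,"roll":4.5}]'
python3 - <<'E'
from h import *
s=observe(); go(s['tool_pos'],161.8); print(s['torque'],s['contact_force'])
p,d=read_camera('side'); cv2.imwrite('pics/s5.png',cv2.resize(p[150:270,260:410,::-1],None,fx=4.5,fy=4.5,interpolation=2))
E
```

```text
time: 14.4
tool_pos: [0.608, 0.0281, 0.1981]
tool_rot: [-3.12, 1.569, -0.205]
contact_force: [-3.0, -2.1, 14.1]
opening: 0.0192
tx 0.000 ty 0.000 tz 0.000 roll -8.48 | y az -103.0 q [-0.08  0.54  1.36 -0.    1.24  1.72] t 14.40
[0.10244115 0.77687877 0.32894669] [-2.97036882 -2.08038389 14.14380986]
```

View pics/s5.png

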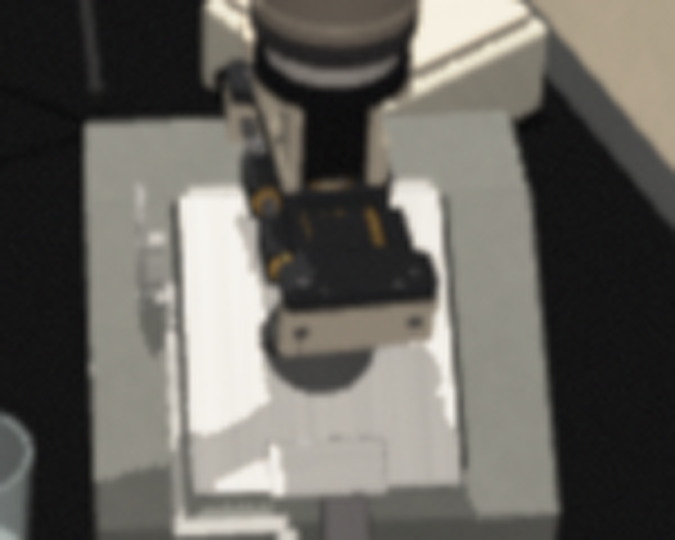

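Only the disc's lower edge (320,370) shows; the gripper hides the wing. The gap (19 mm) fits a turned wing. A little more turn, then ease out along the stud while holding.

```bash
python3 -m crank '[{"fingers":-0.9,"tx":0.02,"ty":0,"tz":0,"roll":0.3},{"fingers":-0.9,"tx":0.02,"ty":0,"tz":0,"roll":0.6},{"fingers":-0.9,"tx":0.02,"ty":0,"tz":0,"roll":0.6},{"fingers":-0.9,"tx":-0.05,"ty":0.03,"tz":0,"roll":0.6},{"fingers":-0.9,"tx":-0.1,"ty":0.06,"tz":0,"roll":0.6},{"fingers":-0.9,"tx":-0.15,"ty":0.09,"tz":0,"roll":0.6},{"fingers":-0.9,"tx":-0.19,"ty":0.11,"tz":0,"roll":0.6},{"fingers":-0.9,"tx":-0.19,"ty":0.11,"tz":0,"roll":0.6}]'
python3 -c "
from h import *
s=observe(); go(s['tool_pos'],161.8); print(s['torque'],s['contact_force'])"
```

```text
time: 15.45
tool_pos: [0.6067, 0.0245, 0.2045]
tool_rot: [-1.317, 1.57, 1.496]
contact_force: [0.8, 0.6, 8.4]
opening: 0.0192
tx 0.000 ty 0.000 tz 0.000 roll 8.94 | y az -108.8 q [-0.09  0.53  1.36  0.    1.26  1.81] t 15.45
[0.40737627 0.2920325  0.71196891] [0.84758599 0.57273373 8.39670787]
```

Now open and lift clear.

```bash
python3 -m crank '[{"fingers":-0.4,"tx":0,"ty":0,"tz":0,"roll":0},{"fingers":0,"tx":0,"ty":0,"tz":0,"roll":0},{"fingers":0.3,"tx":-0.2,"ty":0,"tz":0,"roll":0},{"fingers":0.3,"tx":-0.8,"ty":0,"tz":0,"roll":0},{"fingers":0.3,"tx":-1.8,"ty":0,"tz":0,"roll":0},{"fingers":0.3,"tx":-3,"ty":0,"tz":0,"roll":0},{"fingers":0.5,"tx":-4,"ty":0,"tz":1,"roll":0},{"fingers":0.5,"tx":-4.5,"ty":0,"tz":2.2,"roll":0}]'
python3 - <<'E'
from h import *
h,A=cover(0); ims=[]
for cam in('side','top'):
  p,d=read_camera(cam); np.savez('pics/%s6.npz'%cam,p=p,d=d); W=cloud(cam,d); C=(W-h)@A*1000
  X,Y,Z=C[...,0],C[...,1],C[...,2]
  for lo,hi in((16,28),(41,60)):
    v=C[(Z>lo)&(Z<hi)&(abs(Y)<40)&(X>-140)&(X<-30)]; print(cam,lo,len(v),[np.percentile(v[:,k],[3,50,97]).round(1) for k in range(3)] if len(v) else 0)
    if lo>40 and len(v)>10: print(cv2.minAreaRect(v[:,:2].astype(np.float32)))
  print([(x,round(float(np.median(C[m][:,2])),1)) for x in range(-155,0,25) if (m:=(abs(X-x)<7)&(abs(Y)>40)&(abs(Y)<62)&(abs(Z)<30)).sum()>3])
  ims.append(cv2.resize((p[150:310,240:440] if cam=='side' else p[150:310,220:420])[:,:,::-1],(400,320),interpolation=2))
cv2.imwrite('pics/both6.png',np.hstack(ims))
E
```

```text
time: 16.45
tool_pos: [0.5234, 0.0525, 0.3854]
tool_rot: [-2.758, 1.568, 0.054]
contact_force: [-0.0, 0.7, -0.8]
opening: 0.0687
side 16 279 [array([-111.6,  -94.6,  -57. ]), array([-22.8,   1.9,  24.3]), array([17.9, 21.7, 26.1])]
side 41 182 [array([-93.7, -86.2, -77.3]), array([-26.7,   1.6,  31.3]), array([42.3, 50.5, 54.7])]
((-84.53323364257812, 1.9931411743164062), (15.054630279541016, 63.74323272705078), 7.693292140960693)
[(-155, 6.1), (-130, 6.2), (-105, 6.1), (-80, 5.4), (-55, 6.1), (-30, 6.4), (-5, 5.5)]
top 16 180 [array([-109.5,  -68. ,  -54.4]), array([-24.2,  -4.3,  14.1]), array([16.6, 21.9, 26.8])]
top 41 122 [array([-88.4, -77.8, -71.8]), array([-30.1, -10.8,   8.7]), array([41.7, 50.3, 55. ])]
((-81.06157684326172, -10.964330673217773), (18.248889923095703, 41.83255386352539), 8.62691593170166)
[(-155, 5.9), (-130, 5.2), (-105, 6.9), (-80, 6.2), (-55, 6.4), (-30, 6.1), (-5, 6.0)]
```

View pics/both6.png

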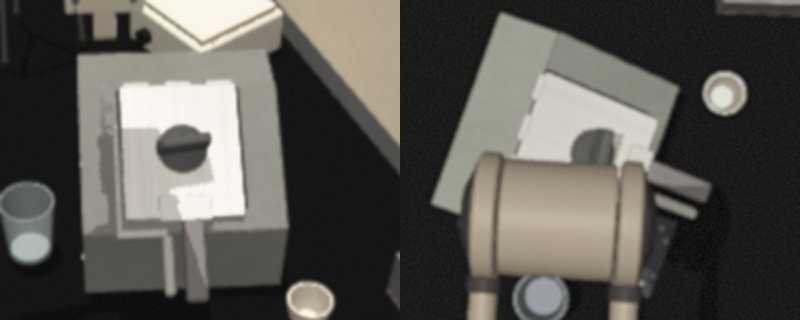

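Wing across the cover ((183,143) side view), turned about 82°. Its top and disc sit 3 mm lower than before, so it is in the notch. Cover flat, release bar out, crucible and beaker where they were. Handing in.

```bash
python3 -c "
from cell import *
s=observe(); print(s['time'],s['contact_force']); hand_in()"
```

```text
16.55 [ 0.36486853 -0.26835644  0.51071855]
the job is handed in; nothing more can be done
```

I handed the job in at 16.55 s, and my last checks showed the cover shut and the stud locked. `hand_in()` gave no verdict.

**What I did:**
- I pinched the grip with the release bar squeezed (jaw reading 38.5 mm, nominal 40).
- I swung the cover down along its arc and pressed it onto its stop. The force there peaked at about 39 N by the end-of-call reading, on the fingers.
- I gripped the wing, pushed it in about 11–12 mm, rolled it about 90° clockwise, eased it out while still holding it, then opened and lifted clear.

**Last checks:**
- **Cover:** its face is flat and parallel to the slope in both views.
- **Release bar:** it appears sprung out in the side view. I did not measure its travel.
- **Stud:** the wing is turned about 82° (1.43 rad). It sits about 3 mm lower than with the stud out, which fits the notch.
- **Bystanders:** the crucible and beaker look unmoved. I did not re-measure the others, which the arm never went near.
- **Robot:** it is clear of everything, with under 1 N on the tool.

**What disagreed:**
- **Hinge position:** measured against the console's outline, the hinge is about 17 mm nearer the front than the stated 56 mm. I worked from the measured place, which matched all the cover's features.
- **Face height:** with the cover shut, its face measured about 1.5 mm lower than I expected.
- **Wing view:** in the last top view the arm partly hid the wing, so the turn angle comes from the side view.

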